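Load the nut mill and give it one turn

ROBOT

A 7-joint arm with a two-finger parallel gripper is mounted at the origin on the work surface. World frame = base frame: x ahead of the robot, y to its left, z up, the work surface at z = 0. Lengths are in m, angles in degrees, forces in N, time in s.
With the tool pointing down it reaches from about 0.425 to 0.875 m from the base axis. Payload 4.7 kg.
Tool frame: the origin (TCP) lies midway between the tips of the shut fingers; the grasp point (between the pads) lies 19 mm behind it; z points along the fingers, x is the direction in which the jaws open and shut, and the axes are right-handed (so a half turn about z gives the same grasp; the last joint's range is limited). The gripper opens to 87 mm and grips with 3 to 60 N. Pads are 19 mm wide; open, the fingers measure 117 mm over their backs; the gripper's body (75 mm by 190 mm) begins 51 mm behind the grasp point.
Start: joints at [67.386, 18.392, -4.016, 83.108, 1.295, 78.541, -3.26], TCP at [0.258, -0.596, 0.223] pointing down, gripper open.
Joint ranges: [-163.93, 163.93], [-17.29, 119.83], [-79.2, 71.16], [3.27, 140.29], [-89.18, 269.18], [5.43, 117.66], [-154.24, 154.24]. Speed limits (degrees/s): [147.25, 147.25, 180, 180, 180, 180, 180].

INTERFACE

Orientations are given as [roll, pitch, yaw] about the fixed x, y, z axes, in that order (R = Rz(yaw) Ry(pitch) Rx(roll)).
In Python, from cell import telemetry, optics, env gives the robot as it stands.
- The arm moves only by the tool arm_command, never from a script. Its arguments are lists of equal length, an entry for each row: "translation": the shift along the tool's x, y, z in cm, a list of three; "twist": the turn about the tool's z in degrees. In form: {"translation": [[x, y, z], ...], "twist": [twist, ...]}. A call has 1 to 10 rows; each row shifts and turns the pose as measured when the row begins, along the tool's axes as they then stand; what a row does not reach is not made up. A row lasts 1/8 s, in which the tool goes at most 62.5 mm and 10.7 degrees, less where a joint would pass 70% of its speed; a pose out of reach is approached as far as the arm can. A call is refused whole if a number of a shift passes 6.25 or a number of a turn 10.7, either way. A call with a gripper value outside its range is refused whole. "grip" is the opening in per cent of the stroke, from 0 (shut) to 100 (fully open), set as the call begins (left out, the last holds). The fingers move at their own pace and stop on an object; "force" is the grip in N (left out, the last holds). Time passes only in rows, so rows that do not move let the fingers close. It gives the time, the measured TCP pose, the force and the opening at its end, in the units of the state.
- telemetry.get_obs(): the state, without advancing time (a new reading comes with each control period).
- optics.read_camera(name): name is "scene" or "top" or "wrist"; returns a dict with "img" (400x640x3 uint8, blue, green, red), "fx", "fy", "cx", "cy" (pixels), "extrinsics" (4x4, takes a point from camera to world coordinates); the wrist camera has in their place "hand_eye" (4x4, takes a point from camera to tool coordinates, whose origin is the TCP and whose axes are the tool frame's). Camera axes: x right, y up, looking along -z (the intrinsics and any distortion apply to the point x, -y, -z); pixel columns grow to the right and rows downward; lengths in m; the calibration is good to about 2 mm. The wrist camera is an equidistant fisheye: a pixel r from the principal point sees the ray r / f radians off the axis. A picture is of the moment at which its call begins: read the wrist's pose just before it. There is no depth.
- env.sign_off(): hands the job in, once; it reports no verdict.
The state is a dict: "time_s": time; "qpos": joint angles; "joint_velocities": joint speeds; "effort": joint torques, N m; "tool_pos": TCP position; "tool_rot": TCP orientation; "force": force on the tool from outside, world axes, zero at the start; "wrist_torque": the same for the moment, N m; "grip_width": finger opening in m.
Only numpy, scipy, OpenCV 4.12 (cv2) and the standard library are available. Lean on these libraries where they do the work, as an engineer would, in place of code of your own. Each camera call takes 0.05 s, during which the arm holds its last target. There are 200 camera calls.

TASK

Draw the aluminium scoop of walnuts out from under the spice shelf (its handle sticks out), stand it on the table wholly clear of the shelf and let go, with the nuts still in it. Take it afresh in a grip that lets you tip it, pour all three walnuts into the hand mill's funnel so that they drop down its throat, and stand the empty scoop upright on the table. Then turn the mill's crank one full turn clockwise (seen from above) and let go, leaving the other things on the table where they are.

Things in the scene. Friction and masses are not known exactly. Their poses are not given: they have to be found in the camera images.
- shelf: low wooden spice shelf, fixed, three jars on top. Origin: centre of its footprint, on the table. 160 deep (its x) by 216 wide (its y); sides 8 thick, board 90 to 102 above the table, jars up to 166 and from 11 to 60 along its x. Open on its -x side, closed at the back (+x): free space below is 200 wide and 90 high.
- scoop: loose aluminium scoop, 0.2 kg, under the shelf, only its handle sticking out. Origin: centre of the body's underside; x to the lip, z up. Body 114 long (x), 62 wide (y, can be gripped across), side walls 4 thick, 42 high, open above. Floor 4 thick from x = -57 to 19, then a ramp rising at 30 degrees to the pouring lip (x = 56, 26 high). Bar handle at the back (-x).
- scoop_handle (a point): point on the scoop's bar handle, 17 mm short of its end, at (-105, 0, 26) of the scoop. The bar runs along the scoop's x from -56 to -122, 14 wide (y), 8 thick (22 to 30 above the table).
- scoop_lip (a point): middle of the pouring lip's edge, at (56, 0, 26) of the scoop.
- nut0_center (a point): centre of a small walnut: a brown ball of 24 mm diameter, 10 g, lying loose in the scoop at the start
- nut1_center (a point): centre of a small walnut: a brown ball of 24 mm diameter, 10 g, lying loose in the scoop at the start
- nut2_center (a point): centre of a small walnut: a brown ball of 24 mm diameter, 10 g, lying loose in the scoop at the start
- mill: grey table-top hand mill with a steel funnel and a steel flywheel beside it, fixed. Origin: centre of its footprint, on the table. Base 130 (x) by 310 (y), 30 high; funnel at its y = +90, flywheel at its y = -90 on a gearbox 100 by 100, up to 118 high.
- hopper_mouth (a point): centre of the funnel's mouth, 140 above the table. The mouth is 132 across inside; the cone narrows to a throat 52 wide inside at 95 above the table.
- hopper_floor (a point): centre of the throat's floor, 33 above the table, right below the mouth. The nuts in the throat lie within 30 of this axis, their centres lower than 100 above the table.
- crank (a joint): turn of the flywheel (rad): near 0 at the start, grows clockwise seen from above, stops at 0 and 7.2. It stays where it is left; about 2 N at the knob turns it.
- crank_hub (a point): on the flywheel's upright axis, at the disc's top face, 137 above the table. Disc radius 62, 12 thick.
- crank_knob (a point): middle of the flywheel's upright wooden knob, 48 from the axis, 161 above the table: a cylinder of 24 diameter, 138 to 183 above the table, spinning freely about its own axis. The hub boss (18 radius) reaches 147.
- sauce_cup: white sauce cup, 66 across, 35 high; bystander. Origin: centre of its underside.
- shaker: glass shaker, 40 across, 85 high; bystander. Origin: centre of its underside.
- tea: tea glass on a saucer 116 across, 75 high; bystander. Origin: centre of its underside.
- baklava: white plate 170 across with a pastry, 36 high; bystander. Origin: centre of its underside.
- spoon: table spoon lying on the table; bystander. Origin: centre of its underside.
Things that resemble listed ones, but are neither listed nor needed, are in the scene too. Several things have the shape of the scoop; the one meant has the colours described above.

How it is judged (in metres and radians):
On the way, in this order (a step that is already met when the one before it is completed fails the run):
1. the scoop stands on the table clear of the shelf, let go, with the nuts in it (height (world z) of scoop between -0.005 and 0.008 m and angle between scoop's own z axis and vertical below 0.12 rad and contact force between scoop and the fingers below 0.05 N and linear speed of scoop below 0.03 m/s and horizontal distance between scoop and shelf above 0.13 m and distance between each of nut0_center, nut1_center, nut2_center and scoop below 0.075 m), for 0.2 s.
2. all three nuts are down the mill's throat (horizontal distance between each of nut0_center, nut1_center, nut2_center and hopper_floor below 0.03 m and height (world z) of each of nut0_center, nut1_center, nut2_center below 0.1 m), for 0.2 s.
3. the empty scoop stands upright on the table, let go (height (world z) of scoop between -0.005 and 0.008 m and angle between scoop's own z axis and vertical below 0.12 rad and contact force between scoop and the fingers below 0.05 N and linear speed of scoop below 0.03 m/s), for 0.2 s.
4. the crank has made a full turn (value of joint crank above 6.15 rad), for 0.1 s.
At the end, for the whole second after the job is handed in: All three nuts are in the throat (centres within 30 mm of its axis and below 100 mm), the crank reads more than 6.15 rad and is still, and the scoop stands on the table upright (within 0.12 rad), released and at rest (all of step 2 and all of step 3 and value of joint crank above 6.15 rad and velocity of joint crank below 0.1 rad/s); the robot touches nothing.
It fails at once if the sauce cup is pushed more than 40 mm from its place (distance of sauce_cup from where it was at the start of the episode above 0.04 m).
It fails at once if the shaker is pushed more than 40 mm from its place (distance of shaker from where it was at the start of the episode above 0.04 m).
It fails at once if the tea is pushed more than 40 mm from its place (distance of tea from where it was at the start of the episode above 0.04 m).
It fails at once if the baklava is pushed more than 40 mm from its place (distance of baklava from where it was at the start of the episode above 0.04 m).
It fails at once if the spoon is pushed more than 40 mm from its place (distance of spoon from where it was at the start of the episode above 0.04 m).
It also fails if it takes over 72 s, if anything falls off the work surface, if the arm or the gripper's body presses on something with over 40 N, if the wrist force passes 120 N, or if a joint passes its speed limit or range.

## Working session

There is one attempt and no reset: what is moved stays moved. The work goes in short steps, Python scripts to look and compute and a tool call to move; the robot and the scene stay as the last step left them, time stands still between calls to the robot, and variables do not carry over. Pictures are saved under pics/ and viewed, about 8 in all and at most 12, crops included, and the job is handed in when it is done.

Besides the shell and the picture viewer there is one more tool, called after "Emit:" in YAML: its name, and indented under it one key for each argument. arm_command: Moves the arm, as the interface text tells. Its arguments: {"type":"object","properties":{"translation":{"type":"array","items":{"type":"array","items":{"type":"number"}}},"twist":{"type":"array","items":{"type":"number"}},"grip":{"type":"number"},"force":{"type":"number"}},"required":["translation","twist"]}

```bash
ls; mkdir -p pics; python3 - <<'E'
from cell import telemetry, optics, env
import cv2
o=telemetry.get_obs(); print(o)
for n in ("scene","top"):
    c=optics.read_camera(n); cv2.imwrite(f"pics/{n}0.png",c["img"]); print(n,c["fx"],c["fy"],c["cx"],c["cy"],c["extrinsics"].round(4).tolist(),[k for k in c])
E
```

```text
pics
{'time_s': 0.0, 'qpos': array([67.3862582 , 18.43877598, -4.01335051, 83.17595008,  1.29514224,
       78.53898189, -3.25777578]), 'joint_velocities': array([ 0.05756395, -0.03176493, -0.07243019,  0.03690803,  0.03480483,
       -0.00139767, -0.04611516]), 'effort': array([ 5.78646541e-04, -4.91289067e+01, -4.03133305e-01, -3.12529743e+01,
       -6.38213125e-02,  4.34953964e-02,  1.57193399e-04]), 'tool_pos': array([ 0.25808293, -0.59596759,  0.22145523]), 'tool_rot': array([ 1.79993456e+02,  1.08467709e-01, -6.65763086e+01]), 'force': array([ 0.63438787, -0.0696854 , -0.3037007 ]), 'wrist_torque': array([-0.0020713, -0.0287747,  0.0261162]), 'grip_width': 0.08710904269075936}
scene 381.8029201594473 381.8029201594473 316.0478029096333 196.19910225793478 [[-0.444, -0.6806, 0.5828, 1.2197], [0.8958, -0.3238, 0.3043, 0.3654], [-0.0184, 0.6572, 0.7535, 0.9959], [0.0, 0.0, 0.0, 1.0]] ['img', 'fx', 'fy', 'cx', 'cy', 'extrinsics']
top 373.1310576873191 373.1310576873191 315.4120276158743 198.51405891319152 [[0.1097, 0.9658, -0.2351, 0.3037], [-0.9939, 0.1077, -0.0214, -0.0182], [0.0047, 0.236, 0.9717, 1.174], [0.0, 0.0, 0.0, 1.0]] ['img', 'fx', 'fy', 'cx', 'cy', 'extrinsics']
```

View pics/scene0.png

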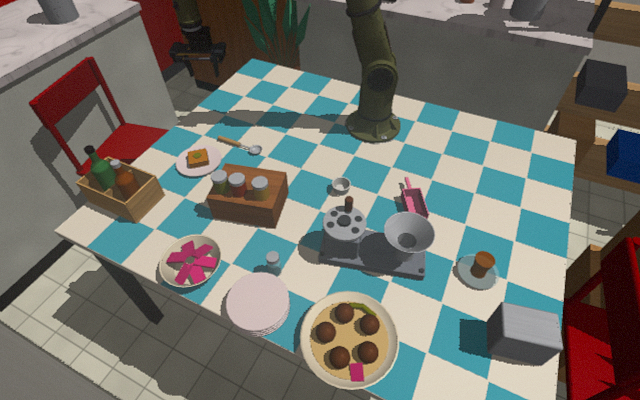

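View pics/top0.png

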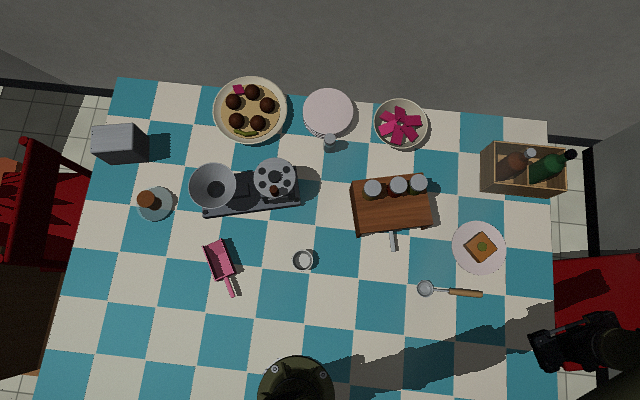

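Top view: the candidates for the scoop are the grey handle under the shelf at about (393,241) and the pink scoop at (220,262). The description says aluminium and under the shelf, so it's the grey one. The mill is at about (250,188). I'll check in a close crop.

```bash
cat > h.py <<'E'
import numpy as np, cv2
from cell import telemetry, optics, env
from scipy.spatial.transform import Rotation as R
def ray(c,u,v):
    E=c["extrinsics"]; d=E[:3,:3]@np.array([(u-c["cx"])/c["fx"],-(v-c["cy"])/c["fy"],-1]); return E[:3,3],d
def onz(c,u,v,z):
    o,d=ray(c,u,v); return (o+d*(z-o[2])/d[2]).round(4)
def proj(c,p):
    E=c["extrinsics"]; q=E[:3,:3].T@(np.asarray(p,float)-E[:3,3]); return np.array([c["cx"]+c["fx"]*q[0]/-q[2],c["cy"]-c["fy"]*q[1]/-q[2]]).round(1)
def tcp():
    o=telemetry.get_obs(); T=np.eye(4); T[:3,:3]=R.from_euler("xyz",o["tool_rot"],degrees=True).as_matrix(); T[:3,3]=o["tool_pos"]; return T
def wray(T,c,u,v):
    x=u-c["cx"]; y=v-c["cy"]; r=np.hypot(x,y); a=r/c["fx"]; s=np.sin(a)/max(r,1e-9)
    M=T@c["hand_eye"]; return M[:3,3],M[:3,:3]@np.array([x*s,-y*s,-np.cos(a)])
def wonz(T,c,u,v,z):
    o,d=wray(T,c,u,v); return (o+d*(z-o[2])/d[2]).round(4)
def wproj(T,c,p):
    M=np.linalg.inv(T@c["hand_eye"]); q=M[:3,:3]@p+M[:3,3]; x,y,z=q[0],-q[1],-q[2]; a=np.arctan2(np.hypot(x,y),z); s=c["fx"]*a/np.hypot(x,y)
    return np.array([c["cx"]+x*s,c["cy"]+y*s]).round(1)
E
python3 - <<'E'
import cv2,numpy as np
i=cv2.imread("pics/top0.png")
a=cv2.resize(i[165:260,340:440],None,fx=4,fy=4,interpolation=cv2.INTER_CUBIC)
b=cv2.resize(i[150:225,185:305],None,fx=3,fy=3,interpolation=cv2.INTER_CUBIC)
b=cv2.copyMakeBorder(b,0,a.shape[0]-b.shape[0],0,0,cv2.BORDER_CONSTANT)
cv2.imwrite("pics/crop0.png",np.hstack([a,b]))
E
```

```text
(no output)
```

View pics/crop0.png

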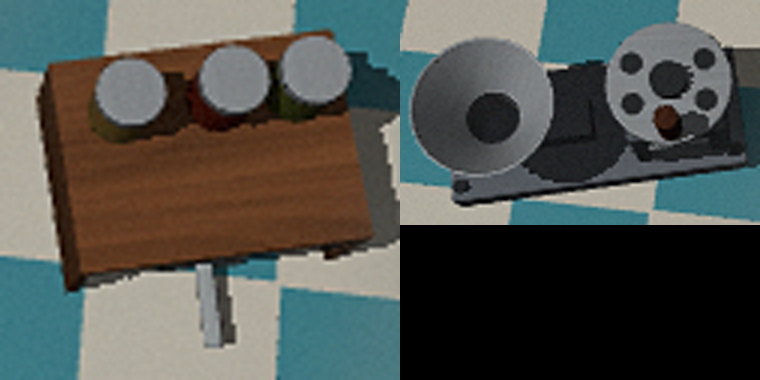

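```bash
python3 - <<'E'
from h import *
c=optics.read_camera("top")
P=[onz(c,u,v,.102) for u,v in((352.5,181.2),(421.2,173),(433,224),(359.2,234))]
print("shelf",P,np.mean(P,0))
a=onz(c,393.2,251.5,.030);b=onz(c,391.2,231.,.030);print("handle",a,b,np.degrees(np.arctan2(*(b-a)[[1,0]])))
print("funnel",onz(c,212.3,185.5,.14),"hub",onz(c,274.5,178,.137))
print("knob base",onz(c,275.3,193.5,.138),"top",onz(c,274.5,187.5,.183))
for n,u,v in(("cup",303,261,),("shaker",330,142),("tea",155,205),("baklava",479,247),("spoon bowl",425,289),("spoon end",482,293),("pink",220,262)): print(n,onz(c,u,v,0.02))
E
```

```text
shelf [array([ 0.6284, -0.099 ,  0.102 ]), array([ 0.6769, -0.3025,  0.102 ]), array([ 0.5251, -0.3434,  0.102 ]), array([ 0.4722, -0.132 ,  0.102 ])] [ 0.57565  -0.219225  0.102   ]
handle [ 0.4414 -0.2473  0.03  ] [ 0.5037 -0.2373  0.03  ] 9.11896964055863
funnel [0.5593 0.3031 0.14  ] hub [0.6022 0.1291 0.137 ]
knob base [0.5563 0.1204 0.138 ] top [0.562  0.1189 0.183 ]
cup [0.3833 0.0233 0.02  ]
shaker [ 0.7793 -0.0196  0.02  ]
tea [0.5057 0.5091 0.02  ]
baklava [ 0.4857 -0.5124  0.02  ]
spoon bowl [ 0.3409 -0.3513  0.02  ]
spoon end [ 0.348  -0.5223  0.02  ]
pink [0.3524 0.2748 0.02  ]
```

Grey bar handle sticking out of the shelf confirmed at top px (393,251); its end is at about (0.441,-0.247) with yaw about 10°. The shelf centre is (0.576,-0.219), yaw about 13°. The funnel is at (0.559,0.303) and the hub at (0.602,0.129). Moving above the handle.

Emit:
arm_command:
  translation:
    - [-3.1, -3.9, 0.9]
    - [-3.1, -3.9, 0.9]
    - [-3.1, -3.9, 0.9]
    - [-3.1, -3.9, 0.9]
    - [-3.1, -3.9, 0.9]
    - [-3.1, -3.9, 0.9]
    - [-3.1, -3.9, 0.9]
    - [-3.0, -3.9, 0.9]
    - [0, 0, 0]
    - [0, 0, 0]
  twist: [0, 0, 0, 0, 0, 0, 0, 0, 6.5, 6.5]
  grip: 50

```text
time_s: 1.4
tool_pos: [0.4502, -0.2333, 0.1442]
tool_rot: [179.8, 0.2, -80.0]
force: [0.2, -1.7, -0.0]
grip_width: 0.0435
```

```bash
cat >> h.py <<'E'
def go(x,y,z,yaw):
    T=tcp(); o=telemetry.get_obs(); d=T[:3,:3].T@(np.array([x,y,z])-T[:3,3])*100
    print("t",round(o["time_s"],2),"pos",o["tool_pos"].round(4),"rot",o["tool_rot"].round(1),"r",np.hypot(*o["tool_pos"][:2]).round(3),"w",round(o["grip_width"],4),"F",o["force"].round(1))
    print("delta cm",d.round(2),"twist",round(-(yaw-o["tool_rot"][2]+180)%360-180 if 0 else ((o["tool_rot"][2]-yaw+180)%360-180),1))
E
python3 - <<'E'
from h import *
go(.448,-.245,.15,-80)
T=tcp(); c=optics.read_camera("wrist"); print(c["fx"],c["cx"],c["cy"],c["hand_eye"].round(3).tolist())
cv2.imwrite("pics/w1.png",c["img"])
E
```

```text
t 1.4 pos [ 0.4502 -0.2333  0.1442] rot [179.8   0.2 -80. ] r 0.507 w 0.0435 F [ 0.2 -1.7 -0. ]
delta cm [ 1.12  0.43 -0.58] twist 0.0
309.70691628693146 318.4647480168133 200.98662029094046 [[1.0, 0.001, 0.0, -0.0], [0.001, -0.966, -0.259, -0.071], [-0.0, 0.259, -0.966, -0.161], [0.0, 0.0, 0.0, 1.0]]
```

View pics/w1.png

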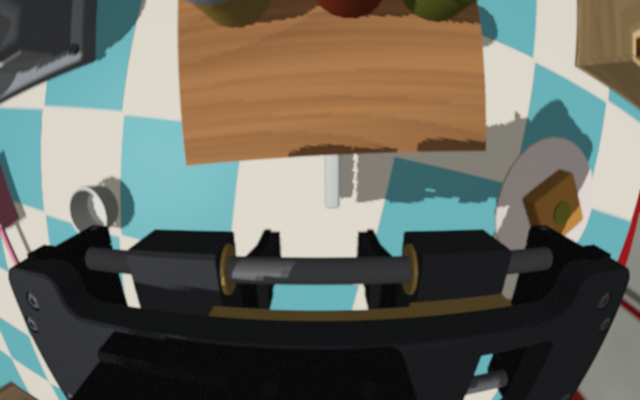

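Wrist view: the handle runs from (332,208) at its end to (331,155) at the shelf's front edge. The shelf's front top corners are at (187,164) and (486,149).

```bash
python3 - <<'E'
from h import *
T=tcp(); c=optics.read_camera("wrist")
a=wonz(T,c,332,208,.030);b=wonz(T,c,331.5,160,.030)
yaw=np.degrees(np.arctan2(*(b-a)[[1,0]])); print(a,b,yaw)
print("corners",wonz(T,c,187,164,.102),wonz(T,c,486,149,.102))
u=(b-a)/np.linalg.norm(b-a); p=a+u*.012; go(p[0],p[1],.011,yaw-90)
E
```

```text
[ 0.4428 -0.2462  0.03  ] [ 0.4867 -0.2377  0.03  ] 10.95812070554278
corners [ 0.4773 -0.1337  0.102 ] [ 0.5258 -0.3427  0.102 ]
t 1.5 pos [ 0.4503 -0.2333  0.1443] rot [179.8   0.2 -79.8] r 0.507 w 0.0432 F [ 0.4 -0.3  0.2]
delta cm [ 1.17 -0.28 13.32] twist -0.8
```

Emit:
arm_command:
  translation:
    - [1.2, 0, 0]
    - [0, 0, 4.4]
    - [0, 0, 4.4]
    - [0, 0, 3.0]
    - [0, 0, 1.4]
    - [0, 0, 0]
    - [0, 0, 0]
  twist: [0, 0, 0, 0, 0, 0, 0]

```text
time_s: 2.38
tool_pos: [0.4537, -0.2539, 0.011]
tool_rot: [-179.9, -0.2, -79.7]
force: [-0.6, 0.2, 0.8]
grip_width: 0.0434
```

```bash
python3 - <<'E'
from h import *
go(.4523,-.244,.011,-79)
E
```

```text
t 2.38 pos [ 0.4537 -0.2539  0.011 ] rot [-179.9   -0.2  -79.7] r 0.52 w 0.0434 F [-0.6  0.2  0.8]
delta cm [-1.   -0.04 -0.  ] twist -0.7
```

Emit:
arm_command:
  translation:
    - [-1.0, 0, 0]
    - [0, 0, 0]
  twist: [0, 0]

```text
time_s: 2.62
tool_pos: [0.4533, -0.244, 0.013]
tool_rot: [-179.8, -0.3, -79.6]
force: [0.4, -0.2, -0.4]
grip_width: 0.0437
```

```bash
python3 - <<'E'
from h import *
go(.4523,-.244,.011,-79)
E
```

```text
t 2.62 pos [ 0.4533 -0.244   0.013 ] rot [-179.8   -0.3  -79.6] r 0.515 w 0.0437 F [ 0.4 -0.2 -0.4]
delta cm [-0.02  0.1   0.2 ] twist -0.6
```

Centred on the handle; close and hold.

Emit:
arm_command:
  translation:
    - [0, 0, 0]
    - [0, 0, 0]
    - [0, 0, 0]
    - [0, 0, 0]
  twist: [0, 0, 0, 0]
  grip: 0
  force: 20

```text
time_s: 3.12
tool_pos: [0.454, -0.2444, 0.0142]
tool_rot: [-179.7, -0.4, -79.6]
force: [-0.2, -0.2, -0.2]
grip_width: 0.0138
```

Emit:
arm_command:
  translation:
    - [0, 0.6, 0]
    - [0, 1.0, 0]
    - [0, 1.2, 0]
    - [0, 1.2, 0]
    - [0, 1.2, 0]
    - [0, 1.2, 0]
  twist: [0, 0, 0, 0, 0, 0]

```text
time_s: 3.88
tool_pos: [0.3884, -0.2566, 0.0141]
tool_rot: [-179.5, -0.5, -79.6]
force: [2.1, -0.7, 0.9]
grip_width: 0.0139
```

Emit:
arm_command:
  translation:
    - [0, 1.2, 0]
    - [0, 1.2, 0]
    - [0, 1.2, 0]
    - [0, 1.2, 0]
    - [0, 1.0, 0]
    - [0, 0.6, 0]
    - [0, 0, 0]
  twist: [0, 0, 0, 0, 0, 0, 0]

```text
time_s: 4.75
tool_pos: [0.3201, -0.2694, 0.014]
tool_rot: [-179.5, -0.5, -79.7]
force: [0.0, -0.6, 2.6]
grip_width: 0.0137
```

```bash
python3 - <<'E'
from h import *
go(.31,-.27,.014,-79); print(telemetry.get_obs()["qpos"].round(1))
c=optics.read_camera("top"); cv2.imwrite("pics/t2.png",cv2.resize(c["img"][140:310,280:480],None,fx=4,fy=4,interpolation=cv2.INTER_CUBIC)[:600])
E
```

```text
t 4.75 pos [ 0.3201 -0.2694  0.014 ] rot [-179.5   -0.5  -79.7] r 0.418 w 0.0137 F [ 0.  -0.6  2.6]
delta cm [-0.13  1.   -0.01] twist -0.7
[ 51.9   3.5 -15.7 127.2   1.3  48.8 -44.3]
```

View pics/t2.png

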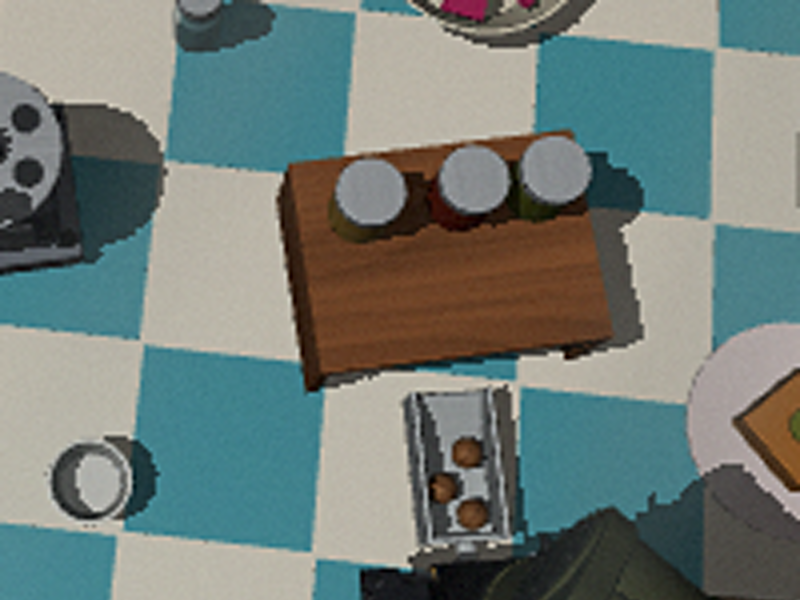

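Scoop out and clear of the shelf (lip about 15 mm in front of it), all three nuts inside at crop px (467,452), (441,488), (472,514). One more small pull, then release.

Emit:
arm_command:
  translation:
    - [0, 0.8, 0]
    - [0, 0, 0]
    - [0, 0, 0]
  twist: [0, 0, 0]

```text
time_s: 5.18
tool_pos: [0.3115, -0.2709, 0.0139]
tool_rot: [-179.6, -0.5, -79.7]
force: [0.9, 1.4, 1.3]
grip_width: 0.0136
```

Emit:
arm_command:
  translation:
    - [0, 0, 0]
    - [0, 0, 0]
    - [0, 0, 0]
    - [0, 0, -3]
    - [0, 0, -4]
    - [0, -1.5, -4]
    - [0, -3, 0]
    - [0, 0, 0]
  twist: [0, 0, 0, 0, 0, 0, 0, 0]
  grip: 40

```text
time_s: 6.18
tool_pos: [0.3549, -0.2607, 0.1261]
tool_rot: [-179.7, -0.3, -79.6]
force: [0.3, -0.2, -0.9]
grip_width: 0.0348
```

```bash
python3 - <<'E'
from h import *
go(.38,-.258,.1,-79)
T=tcp(); c=optics.read_camera("wrist"); cv2.imwrite("pics/w3.png",c["img"])
E
```

```text
t 6.17 pos [ 0.3549 -0.2607  0.1261] rot [-179.7   -0.3  -79.6] r 0.44 w 0.0348 F [ 0.3 -0.2 -0.9]
delta cm [ 0.18 -2.5   2.62] twist -0.6
```

View pics/w3.png

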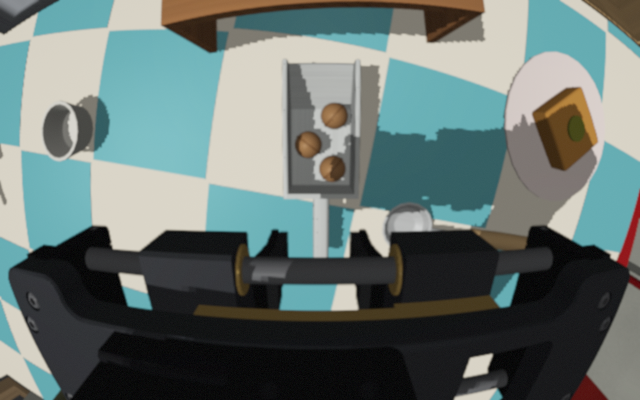

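Scoop's rim corners in the wrist view: front (285,62) and (358,62), back (288,195) and (355,195); three nuts inside; spoon bowl at (410,222), to the right of the handle.

```bash
python3 - <<'E'
from h import *
T=tcp(); c=optics.read_camera("wrist")
P=[wonz(T,c,u,v,.042) for u,v in((285,62),(358,62),(355,195),(288,195))]
print(*P); f=(P[0]+P[1])/2;b=(P[2]+P[3])/2; L=np.linalg.norm(f-b); u=(f-b)/L; print(L,np.linalg.norm(P[2]-P[3]),np.degrees(np.arctan2(u[1],u[0])))
print("spoon",wonz(T,c,410,222,.005))
p=(f+b)/2-.043*u; print("origin",(f+b)/2); go(p[0],p[1],.010,np.degrees(np.arctan2(u[1],u[0]))-90)
E
```

```text
[ 0.4656 -0.2147  0.042 ] [ 0.476 -0.271  0.042] [ 0.3697 -0.2891  0.042 ] [ 0.36   -0.2351  0.042 ]
0.10768456249620925 0.05486428710919337 10.297707993843904
spoon [ 0.3446 -0.3558  0.005 ]
origin [ 0.417825 -0.252475  0.042   ]
t 6.28 pos [ 0.3528 -0.2613  0.1255] rot [-179.8   -0.3  -79.8] r 0.439 w 0.0345 F [-0.6 -0.1 -0.5]
delta cm [ 0.24 -2.22 11.55] twist -0.1
```

Emit:
arm_command:
  translation:
    - [0.2, -2.6, 0]
    - [0, 0, 0]
    - [0, 0, 3]
    - [0, 0, 3]
    - [0, 0, 3]
    - [0, 0, 2.3]
    - [0, 0, 0]
  twist: [0, 0, 0, 0, 0, 0, 0]
  grip: 100

```text
time_s: 7.15
tool_pos: [0.3676, -0.2613, 0.0063]
tool_rot: [179.5, -0.0, -80.3]
force: [-1.2, 0.2, -0.2]
grip_width: 0.0862
```

```bash
python3 - <<'E'
from h import *
go(.3787,-.2590,.010,-79.7)
E
```

```text
t 7.15 pos [ 0.3676 -0.2613  0.0063] rot [179.5  -0.  -80.3] r 0.451 w 0.0862 F [-1.2  0.2 -0.2]
delta cm [-0.03 -1.13 -0.38] twist -0.6
```

Emit:
arm_command:
  translation:
    - [0, -1.0, -0.4]
    - [0, 0, 0]
  twist: [0, 0]

```text
time_s: 7.4
tool_pos: [0.3783, -0.2605, 0.012]
tool_rot: [179.6, -0.1, -80.3]
force: [-0.5, -0.3, 0.3]
grip_width: 0.0875
```

Emit:
arm_command:
  translation:
    - [0, 0, 0]
    - [0, 0, 0]
    - [0, 0, 0]
    - [0, 0, 0]
  twist: [0, 0, 0, 0]
  grip: 0
  force: 60

```text
time_s: 7.9
tool_pos: [0.379, -0.2609, 0.0136]
tool_rot: [179.7, -0.2, -80.3]
force: [-0.3, 0.0, -0.8]
grip_width: 0.0615
```

```bash
python3 - <<'E'
from h import *
go(.3787,-.2590,.010,-79.7)
E
```

```text
t 7.9 pos [ 0.379  -0.2609  0.0136] rot [179.7  -0.2 -80.3] r 0.46 w 0.0615 F [-0.3  0.  -0.8]
delta cm [-0.19 -0.    0.36] twist -0.6
```

Emit:
arm_command:
  translation:
    - [0, 0, -0.5]
    - [0, 0, -1.0]
    - [0, 0, -1.0]
    - [0, 0, 0]
  twist: [0, 0, 0, 0]

```text
time_s: 8.4
tool_pos: [0.3783, -0.2606, 0.0398]
tool_rot: [179.6, -0.2, -80.3]
force: [0.6, -0.6, -2.2]
grip_width: 0.0614
```

```bash
python3 - <<'E'
from h import *
go(.3787,-.2590,.010,-79.7)
T=tcp(); c=optics.read_camera("wrist"); cv2.imwrite("pics/w4.png",c["img"][:260,150:500])
z=T[2,3]-.0136
u=np.array([.983,.18,0]); n=np.array([-.18,.983,0]); o=np.array([T[0,3],T[1,3],z])+u*.042
for q in ((57,31,42),(57,-31,42),(-57,-31,42),(-57,31,42),(56,0,26),(-122,0,30)): print(q,wproj(T,c,o+u*q[0]/1e3+n*q[1]/1e3+[0,0,q[2]/1e3])-[150,0])
E
```

```text
t 8.4 pos [ 0.3783 -0.2606  0.0398] rot [179.6  -0.2 -80.3] r 0.459 w 0.0614 F [ 0.6 -0.6 -2.2]
delta cm [-0.16 -0.08  2.98] twist -0.6
(57, 31, 42) [93.8 59.8]
(57, -31, 42) [238.4  57.8]
(-57, -31, 42) [230. 296.]
(-57, 31, 42) [108.7 297.6]
(56, 0, 26) [166.2  64.8]
(-122, 0, 30) [170.4 368.9]
```

View pics/w4.png

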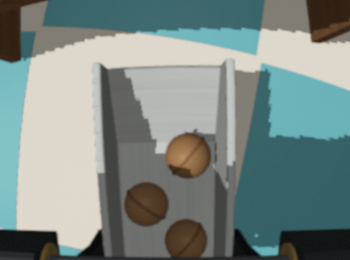

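Full weight (2.2 N) is carried and the scoop is level: lip corners at (95,62) and (234,59), against (94,60) and (238,58) predicted. Nuts in. Raise, then carry.

Emit:
arm_command:
  translation:
    - [0, 0, -1]
    - [0, 0, -2]
    - [0, 0, -3]
    - [0, 0, -3]
    - [0, 0, -3]
    - [0, 0, -3]
    - [0, 0, -2]
    - [0, 0, -1]
    - [0, 0, 0]
  twist: [0, 0, 0, 0, 0, 0, 0, 0, 0]

```text
time_s: 9.57
tool_pos: [0.3781, -0.2583, 0.2268]
tool_rot: [179.5, -0.1, -80.2]
force: [0.2, -0.3, -3.1]
grip_width: 0.0616
```

Emit:
arm_command:
  translation:
    - [-1, -0.3, 0]
    - [-2, -0.7, 0]
    - [-3, -1, 0]
    - [-3, -1, 0]
    - [-3, -1, 0]
    - [-3, -1, 0]
    - [-3, -1, 0]
    - [-2.5, -0.8, 0]
    - [-2, -0.7, 0]
    - [-1, -0.3, 0]
  twist: [0, 0, 0, 0, 0, 0, 0, 0, 0, 0]

```text
time_s: 10.82
tool_pos: [0.4096, 0.0099, 0.2188]
tool_rot: [178.8, 0.4, -79.6]
force: [0.2, -0.3, -2.1]
grip_width: 0.0623
```

```bash
python3 - <<'E'
from h import *
go(.468,.261,.225,-65)
E
```

```text
t 10.82 pos [0.4096 0.0099 0.2188] rot [178.8   0.4 -79.6] r 0.41 w 0.0623 F [ 0.2 -0.3 -2.1]
delta cm [-23.65 -10.27  -0.66] twist -14.6
```

Emit:
arm_command:
  translation:
    - [-1, -0.4, -0.1]
    - [-2, -0.9, -0.1]
    - [-3, -1.3, -0.1]
    - [-3, -1.3, -0.1]
    - [-3, -1.3, -0.1]
    - [-3, -1.3, 0]
    - [-2.5, -1.1, 0]
    - [-2, -0.8, 0]
    - [-1, -0.4, 0]
    - [0, 0, 0]
  twist: [0, 0, 0, 0, 0, 0, 0, 0, 0, -3]

```text
time_s: 12.08
tool_pos: [0.46, 0.2332, 0.2215]
tool_rot: [178.6, 0.5, -77.1]
force: [-1.1, 0.2, -3.5]
grip_width: 0.0614
```

Emit:
arm_command:
  translation:
    - [0, 0, 0]
    - [0, 0, 0]
    - [0, 0, 0]
    - [0, 0, 0]
  twist: [-4, -4, -3, 0]

```text
time_s: 12.58
tool_pos: [0.4603, 0.2301, 0.2205]
tool_rot: [178.6, 0.7, -66.0]
force: [0.1, -0.0, -2.7]
grip_width: 0.0617
```

```bash
python3 - <<'E'
from h import *
go(.468,.261,.225,-65)
c=optics.read_camera("top"); cv2.imwrite("pics/t5.png",cv2.resize(c["img"][130:290,150:350],None,fx=4,fy=4,interpolation=cv2.INTER_CUBIC)[:600]); 
print(proj(c,[.559,.303,.14]))
E
```

```text
t 12.57 pos [0.4603 0.2301 0.2205] rot [178.6   0.7 -66. ] r 0.515 w 0.0617 F [ 0.1 -0.  -2.7]
delta cm [-2.52 -1.95 -0.47] twist -1.0
[212.3 185.6]
```

View pics/t5.png

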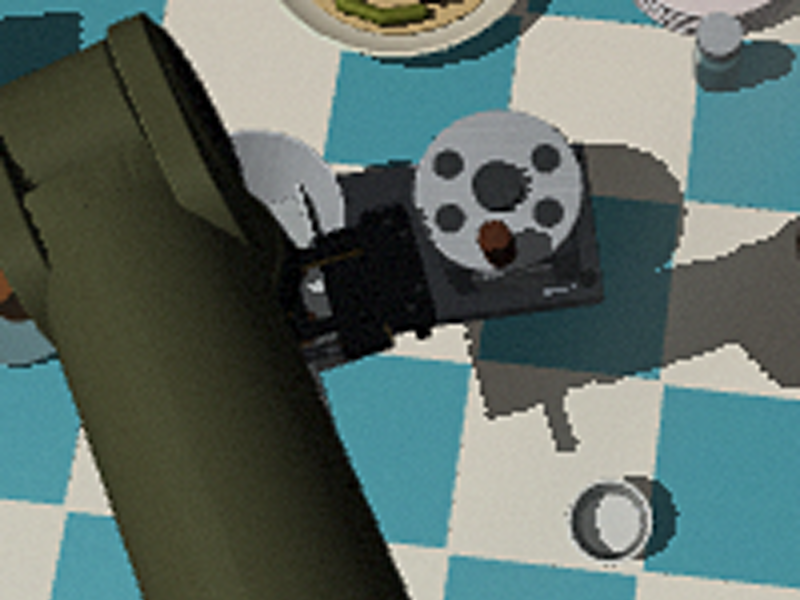

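The arm hides the funnel from the top camera; the mill is unmoved. Correct to the pour pose and use the wrist camera there.

Emit:
arm_command:
  translation:
    - [-0.8, -0.6, -0.2]
    - [-1.2, -0.9, -0.2]
    - [-0.5, -0.4, 0]
    - [0, 0, 0]
  twist: [0, -1, 0, 0]

```text
time_s: 13.12
tool_pos: [0.4682, 0.2633, 0.2247]
tool_rot: [178.6, 0.7, -65.1]
force: [-0.2, -0.7, -2.7]
grip_width: 0.0617
```

```bash
python3 - <<'E'
from h import *
go(.468,.261,.225,-65)
T=tcp(); c=optics.read_camera("wrist"); cv2.imwrite("pics/w6.png",c["img"][:280,100:550])
print(wproj(T,c,np.array([.559,.303,.14]))-[100,0])
E
```

```text
t 13.12 pos [0.4682 0.2633 0.2247] rot [178.6   0.7 -65.1] r 0.537 w 0.0617 F [-0.2 -0.7 -2.7]
delta cm [ 0.2   0.12 -0.03] twist -0.1
[222.7  82. ]
```

View pics/w6.png

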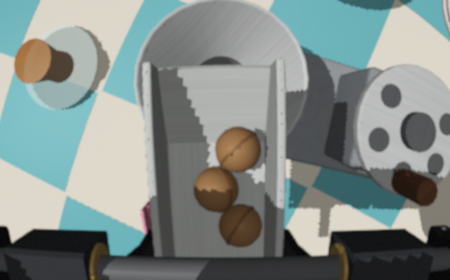

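Funnel seen around (221,75), scoop lip at (215,62) just over its middle, nuts at (238,149), (216,189), (240,226). Ease the grip so it pivots lip-down.

Emit:
arm_command:
  translation:
    - [0, 0, 0]
    - [0, 0, 0]
  twist: [0, 0]
  grip: 0
  force: 20

```text
time_s: 13.42
tool_pos: [0.4681, 0.2625, 0.2245]
tool_rot: [178.6, 0.7, -65.1]
force: [-0.4, -0.6, -3.5]
grip_width: 0.0621
```

```bash
cat > d.py <<'E'
from h import *
import sys
c=optics.read_camera("wrist"); i=c["img"][:280,100:550]; r=cv2.imread("pics/w6.png")
print(telemetry.get_obs()["tool_pos"].round(4),telemetry.get_obs()["wrist_torque"].round(3),"diff",cv2.absdiff(i,r)[40:240,130:300].mean().round(1))
cv2.imwrite(sys.argv[1],i)
E
python3 d.py pics/w7.png
```

```text
[0.4681 0.2624 0.2244] [ 0.016 -0.005  0.034] diff 2.9
```

Emit:
arm_command:
  translation:
    - [0, 0, 0]
    - [0, 0, 0]
  twist: [0, 0]
  grip: 0
  force: 12

```text
time_s: 13.72
tool_pos: [0.4682, 0.2619, 0.2245]
tool_rot: [178.6, 0.7, -65.2]
force: [0.3, 0.9, -2.5]
grip_width: 0.0623
```

```bash
python3 d.py pics/w8.png
```

```text
[0.4682 0.2619 0.2245] [-0.024  0.038 -0.013] diff 3.4
```

Emit:
arm_command:
  translation:
    - [0, 0, 0]
    - [0, 0, 0]
  twist: [0, 0]
  grip: 0
  force: 8

```text
time_s: 14.02
tool_pos: [0.4683, 0.2618, 0.2245]
tool_rot: [178.6, 0.7, -65.2]
force: [1.2, -0.6, -2.9]
grip_width: 0.062
```

```bash
python3 d.py pics/w9.png
```

```text
[0.4683 0.2619 0.2245] [-0.019  0.031  0.017] diff 18.3
```

Emit:
arm_command:
  translation:
    - [0, 0, 0]
    - [0, 0, 0]
    - [0, 0, 0]
    - [0, 0, 0]
  twist: [0, 0, 0, 0]
  grip: 0
  force: 7

```text
time_s: 14.58
tool_pos: [0.4683, 0.2619, 0.2245]
tool_rot: [178.6, 0.7, -65.2]
force: [0.3, 0.3, -3.1]
grip_width: 0.062
```

```bash
python3 d.py pics/w10.png
```

```text
[0.4683 0.2619 0.2245] [-0.001  0.005 -0.051] diff 23.6
```

View pics/w10.png

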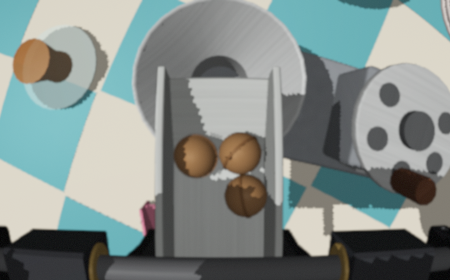

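It has tipped 10–15° and the nuts have rolled to the foot of the ramp at (195,156), (240,153), (245,195). Easing further, tracking the nuts numerically by colour.

```bash
cat > n.py <<'E'
from h import *
import sys
def nuts(i):
    h=cv2.cvtColor(i,cv2.COLOR_BGR2HSV); m=cv2.inRange(h,(4,90,40),(20,255,255))
    m[:, :120]=0; m[:,330:]=0
    k,_,s,ce=cv2.connectedComponentsWithStats(m); return [(ce[j].round().tolist(),int(s[j,4])) for j in range(1,k) if s[j,4]>60]
if len(sys.argv)>2: print(nuts(cv2.imread(sys.argv[2])))
c=optics.read_camera("wrist"); i=c["img"][:280,100:550]; cv2.imwrite(sys.argv[1],i)
o=telemetry.get_obs(); print(o["time_s"],o["force"].round(1),"diff",cv2.absdiff(i,cv2.imread("pics/w10.png"))[40:240,130:300].mean().round(1),nuts(i))
E
python3 n.py pics/w11.png pics/w10.png
```

```text
[([243.0, 174.0], 2597), ([196.0, 156.0], 1389)]
14.675 [-0.7  0.7 -2.3] diff 2.0 [([226.0, 165.0], 4069)]
```

Emit:
arm_command:
  translation:
    - [0, 0, 0]
    - [0, 0, 0]
    - [0, 0, 0]
  twist: [0, 0, 0]
  grip: 0
  force: 5.5

```text
time_s: 15.05
tool_pos: [0.4683, 0.2619, 0.2245]
tool_rot: [178.6, 0.7, -65.2]
force: [0.8, -0.2, -2.1]
grip_width: 0.0619
```

```bash
python3 n.py pics/w12.png
```

```text
15.1 [ 0.4  1.3 -2.1] diff 22.2 [([227.0, 180.0], 3301)]
```

Emit:
arm_command:
  translation:
    - [0, 0, 0]
    - [0, 0, 0]
    - [0, 0, 0]
    - [0, 0, 0]
  twist: [0, 0, 0, 0]
  grip: 0
  force: 4.8

```text
time_s: 15.6
tool_pos: [0.4684, 0.2619, 0.2246]
tool_rot: [178.6, 0.7, -65.2]
force: [-0.0, -0.7, -2.4]
grip_width: 0.0619
```

```bash
python3 n.py pics/w13.png
```

```text
15.65 [ 0.2  0.3 -2.7] diff 24.5 [([230.0, 127.0], 3112)]
```

Emit:
arm_command:
  translation:
    - [0, 0, 0]
    - [0, 0, 0]
    - [0, 0, 0]
    - [0, 0, 0]
  twist: [0, 0, 0, 0]
  grip: 0
  force: 4

```text
time_s: 16.15
tool_pos: [0.4685, 0.262, 0.2248]
tool_rot: [178.6, 0.7, -65.2]
force: [0.6, 0.1, -1.9]
grip_width: 0.0621
```

```bash
python3 n.py pics/w14.png
```

```text
16.2 [-0.3  0.4 -2.8] diff 27.7 [([218.0, 87.0], 994)]
```

```bash
python3 n.py pics/w15.png
```

```text
16.25 [ 0.1 -0.2 -3.1] diff 27.7 [([218.0, 87.0], 997)]
```

View pics/w15.png

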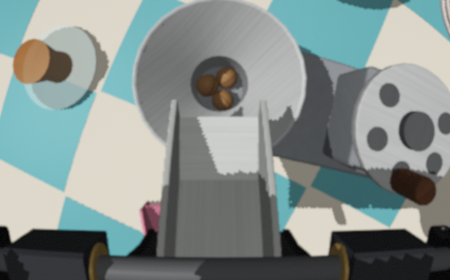

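All three walnuts are seen in the throat at (207,85), (227,77), (221,99), and the scoop is empty. Firm up the grip, lift, and carry it back to the free spot before the shelf.

Emit:
arm_command:
  translation:
    - [0, 0, 0]
    - [0, 0, -1]
    - [0, 0, -1.5]
    - [0, 0, -0.5]
  twist: [0, 0, 0, 0]
  grip: 0
  force: 50

```text
time_s: 16.75
tool_pos: [0.4695, 0.2622, 0.2571]
tool_rot: [178.6, 0.7, -65.2]
force: [0.5, 0.6, -2.9]
grip_width: 0.0615
```

Emit:
arm_command:
  translation:
    - [1.5, 1.1, 0]
    - [3, 2.1, 0]
    - [3.5, 2.5, 0]
    - [3.5, 2.5, 0]
    - [3.5, 2.5, 0]
    - [3.5, 2.5, 0]
    - [3.5, 2.5, 0]
    - [3.5, 2.5, 0]
    - [3, 2.1, 0]
    - [2, 1.4, 0]
  twist: [0, 0, 0, 0, 0, 0, 0, 0, 0, 0]

```text
time_s: 18.0
tool_pos: [0.4015, -0.1124, 0.2638]
tool_rot: [179.1, 0.4, -64.6]
force: [0.0, 0.4, -2.5]
grip_width: 0.0615
```

```bash
python3 - <<'E'
from h import *
go(.375,-.24,.13,-80)
E
```

```text
t 18.0 pos [ 0.4015 -0.1124  0.2638] rot [179.1   0.4 -64.6] r 0.417 w 0.0615 F [ 0.   0.4 -2.5]
delta cm [10.48  7.66 13.43] twist 15.4
```

Emit:
arm_command:
  translation:
    - [2.5, 1.8, 0]
    - [3, 2.2, 0]
    - [3, 2.2, 0]
    - [2, 1.5, 0]
    - [0, 0, 2]
    - [0, 0, 4]
    - [0, 0, 4]
    - [0, 0, 3]
    - [0, 0, 1]
    - [0, 0, 0]
  twist: [0, 0, 0, 0, 4, 4, 4, 3.4, 0, 0]

```text
time_s: 19.25
tool_pos: [0.3769, -0.2479, 0.1266]
tool_rot: [179.5, -0.3, -80.5]
force: [0.5, 0.7, -1.6]
grip_width: 0.0615
```

```bash
python3 - <<'E'
from h import *
go(.375,-.24,.10,-80)
E
```

```text
t 19.25 pos [ 0.3769 -0.2479  0.1266] rot [179.5  -0.3 -80.5] r 0.451 w 0.0615 F [ 0.5  0.7 -1.6]
delta cm [-0.82  0.04  2.65] twist -0.5
```

Emit:
arm_command:
  translation:
    - [0, 0, 2]
    - [0, 0, 1.5]
    - [0, 0, 1]
    - [0, 0, 1]
    - [0, 0, 1]
    - [0, 0, 1]
    - [0, 0, 1]
    - [0, 0, 0.8]
    - [0, 0, 0]
  twist: [0, 0, 0, 0, 0, 0, 0, 0, 0]
  grip: 0
  force: 6

```text
time_s: 20.38
tool_pos: [0.3806, -0.2522, 0.0347]
tool_rot: [179.8, -0.8, -80.4]
force: [-0.2, 0.4, -2.7]
grip_width: 0.0619
```

```bash
python3 - <<'E'
from h import *
go(.375,-.24,.0136,-80)
E
```

```text
t 20.38 pos [ 0.3806 -0.2522  0.0347] rot [179.8  -0.8 -80.4] r 0.457 w 0.0619 F [-0.2  0.4 -2.7]
delta cm [-1.32  0.34  2.1 ] twist -0.4
```

Emit:
arm_command:
  translation:
    - [0, 0.2, 0.6]
    - [0, 0.2, 0.6]
    - [0, 0, 0.6]
    - [0, 0, 0.5]
    - [0, 0, 0.3]
    - [0, 0, 0]
  twist: [0, 0, 0, 0, 0, 0]
  grip: 0
  force: 4

```text
time_s: 21.12
tool_pos: [0.3784, -0.2533, 0.0088]
tool_rot: [180.0, -0.8, -80.4]
force: [-0.1, 0.4, -1.7]
grip_width: 0.0617
```

```bash
python3 - <<'E'
from h import *
go(.375,-.24,.0136,-80)
c=optics.read_camera("wrist"); i=c["img"][:260,150:500];cv2.imwrite("pics/w16.png",i); print(cv2.absdiff(i,cv2.imread("pics/w4.png"))[40:200,85:250].mean())
E
```

```text
t 21.12 pos [ 0.3784 -0.2533  0.0088] rot [180.   -0.8 -80.4] r 0.455 w 0.0617 F [-0.1  0.4 -1.7]
delta cm [-1.36  0.11 -0.5 ] twist -0.4
17.97537878787879
```

Emit:
arm_command:
  translation:
    - [0, 0, 0]
    - [0, 0, 0]
    - [0, 0, 0]
    - [0, 0, 0]
  twist: [0, 0, 0, 0]
  grip: 100

```text
time_s: 21.68
tool_pos: [0.3793, -0.2536, 0.0091]
tool_rot: [-179.9, -0.9, -80.4]
force: [0.5, -0.4, 0.1]
grip_width: 0.0855
```

Emit:
arm_command:
  translation:
    - [0, 0, -2]
    - [0, 0, -3]
    - [0, 0, -4]
    - [0, 0, -4]
    - [0, 0, -3]
    - [0, 0, 0]
  twist: [0, 0, 0, 0, 0, 0]

```text
time_s: 22.42
tool_pos: [0.3783, -0.2507, 0.1737]
tool_rot: [-179.9, -0.9, -80.3]
force: [0.1, -1.1, -0.2]
grip_width: 0.0871
```

```bash
python3 - <<'E'
from h import *
go(.6,.13,.25,-80)
T=tcp(); c=optics.read_camera("wrist"); a=c["img"][:260,200:480]
c=optics.read_camera("top"); 
b=cv2.resize(c["img"][150:220,180:310],None,fx=4,fy=4,interpolation=cv2.INTER_CUBIC)
b=cv2.copyMakeBorder(b,0,0,0,0,cv2.BORDER_CONSTANT); a=cv2.copyMakeBorder(a,0,b.shape[0]-260,0,0,cv2.BORDER_CONSTANT)
cv2.imwrite("pics/m17.png",np.hstack([a,b])[:, :800])
np.save("T17.npy",T)
u=np.array([.985,.173,0]); n=np.array([-.173,.985,0]); o=np.array([.3784,-.2533,0])+u*.042; w=optics.read_camera("wrist")
for q in ((57,31,42),(57,-31,42),(-57,-31,42),(-57,31,42),(-122,0,30)): print(q,wproj(T,w,o+u*q[0]/1e3+n*q[1]/1e3+[0,0,q[2]/1e3])-[200,0])
E
```

```text
t 22.43 pos [ 0.3783 -0.2507  0.1737] rot [-179.9   -0.9  -80.3] r 0.454 w 0.0871 F [ 0.1 -1.1 -0.2]
delta cm [-33.69 -28.25  -8.11] twist -0.3
(57, 31, 42) [85.4 91.6]
(57, -31, 42) [151.7  91.3]
(-57, -31, 42) [150.6 208.5]
(-57, 31, 42) [ 88.  209.2]
(-122, 0, 30) [119.4 262.7]
```

View pics/m17.png

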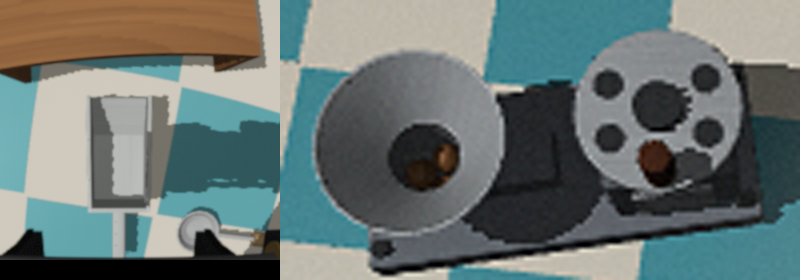

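Left: the scoop stands flat (corners (88,97), (150,97), (149,208), (90,208), close to the predicted level pose). Right: nuts in the throat at (430,165), flywheel centre (658,111), knob (656,160). On to the crank.

Emit:
arm_command:
  translation:
    - [0, 0, -4]
    - [0, 0, -4]
    - [-4, -2.1, 0]
    - [-5, -2.7, 0]
    - [-5, -2.7, 0]
    - [-5, -2.7, 0]
    - [-5, -2.7, 0]
    - [-5, -2.7, 0]
    - [-3.5, -1.9, 0]
    - [0, 0, 0]
  twist: [0, 0, 0, 0, 0, 0, 0, 0, 0, 0]
  grip: 60

```text
time_s: 23.82
tool_pos: [0.4911, 0.1123, 0.2349]
tool_rot: [178.7, 0.4, -80.6]
force: [0.7, -0.7, -0.0]
grip_width: 0.052
```

```bash
cat > k.py <<'E'
from h import *
T=tcp(); c=optics.read_camera("wrist"); i=c["img"]; cv2.imwrite("pics/k18.png",i)
h=cv2.cvtColor(i,cv2.COLOR_BGR2HSV); m=cv2.inRange(h,(0,80,20),(20,255,255)); m[230:]=0
k,_,s,ce=cv2.connectedComponentsWithStats(m)
print("pred knob base/top",wproj(T,c,np.array([.556,.1195,.138])),wproj(T,c,np.array([.556,.1195,.183])),"hub",wproj(T,c,np.array([.602,.129,.137])))
for j in range(1,k):
    if s[j,4]>80: print(s[j],ce[j].round(1),wonz(T,c,*ce[j],.161))
g=cv2.HoughCircles(cv2.medianBlur(cv2.cvtColor(i,cv2.COLOR_BGR2GRAY),3),cv2.HOUGH_GRADIENT,1,60,param1=120,param2=35,minRadius=30,maxRadius=130)
if g is not None:
    for x,y,r in g[0][:5]: print("circ",x,y,r,wonz(T,c,x,y,.137))
go(.556,.1195,.15,-80)
E
python3 k.py
```

```text
pred knob base/top [323.8 124.4] [324.4 126.9] hub [321.5  68.3]
[ 0 63  7 14 82] [ 2.8 69.6] [0.5944 0.5041 0.161 ]
[151  85  19  25 296] [160.5  99.2] [0.5612 0.2549 0.161 ]
[  484   102   147   128 14149] [547.6 168.1] [ 0.5641 -0.0916  0.161 ]
[305 106  32  32 801] [320.3 121.8] [0.5584 0.1227 0.161 ]
[ 32 111  19  36 557] [ 41.5 128.4] [0.5273 0.4098 0.161 ]
[  0 125   8  79 284] [  2.4 176.1] [0.4647 0.5026 0.161 ]
[  0 205  11  25 204] [  4.4 219.6] [0.4052 0.5128 0.161 ]
[614 214  23  16 236] [627.2 223.3] [ 0.5322 -0.2713  0.161 ]
circ 118.5 93.5 73.7 [0.5642 0.3182 0.137 ]
circ 320.5 66.5 71.1 [0.6034 0.1301 0.137 ]
t 23.88 pos [0.4909 0.1102 0.2347] rot [178.7   0.3 -80.7] r 0.503 w 0.0521 F [ 0.1 -0.7 -0.4]
delta cm [ 0.18 -6.78  8.31] twist -0.7
```

Emit:
arm_command:
  translation:
    - [0, -2.5, 0]
    - [0, -3, 0]
    - [0, -1.2, 0]
    - [0, 0, 2]
    - [0, 0, 2]
    - [0, 0, 0]
  twist: [0, 0, 0, 0, 0, 0]

```text
time_s: 24.62
tool_pos: [0.5524, 0.1113, 0.1848]
tool_rot: [177.9, -0.0, -81.3]
force: [0.0, -0.5, 0.1]
grip_width: 0.0521
```

```bash
python3 - <<'E'
from h import *
go(.557,.122,.149,-80.6)
E
```

```text
t 24.62 pos [0.5524 0.1113 0.1848] rot [177.9  -0.  -81.3] r 0.563 w 0.0521 F [ 0.  -0.5  0.1]
delta cm [-0.98 -0.75  3.55] twist -0.7
```

Emit:
arm_command:
  translation:
    - [-0.9, -0.6, -0.2]
    - [0, 0, 0]
  twist: [0, 0]

```text
time_s: 24.88
tool_pos: [0.5567, 0.1215, 0.1873]
tool_rot: [178.0, -0.1, -81.3]
force: [-0.5, 0.7, 0.6]
grip_width: 0.0519
```

```bash
python3 - <<'E'
from h import *
go(.557,.122,.149,-80.6)
E
```

```text
t 24.88 pos [0.5567 0.1215 0.1873] rot [ 1.78e+02 -1.00e-01 -8.13e+01] r 0.57 w 0.0519 F [-0.5  0.7  0.6]
delta cm [-0.05 -0.17  3.83] twist -0.7
```

Emit:
arm_command:
  translation:
    - [0, -0.1, 1.5]
    - [0, 0, 1.5]
    - [0, 0, 0.5]
    - [0, 0, 0]
  twist: [0, 0, 0, 0]

```text
time_s: 25.38
tool_pos: [0.5563, 0.1214, 0.1499]
tool_rot: [178.0, -0.1, -81.2]
force: [-0.1, -0.4, -0.1]
grip_width: 0.052
```

Emit:
arm_command:
  translation:
    - [0, 0, 0]
    - [0, 0, 0]
    - [0, 0, 0]
  twist: [0, 0, 0]
  grip: 0
  force: 10

```text
time_s: 25.75
tool_pos: [0.5569, 0.1215, 0.1506]
tool_rot: [178.0, -0.1, -81.3]
force: [0.4, -0.2, 0.3]
grip_width: 0.03
```

```bash
python3 - <<'E'
from h import *
go(.557,.122,.152,-80.6)
p=telemetry.get_obs()["tool_pos"]; print(np.hypot(p[0]-.604,p[1]-.130),np.degrees(np.arctan2(p[1]-.130,p[0]-.604)))
E
```

```text
t 25.75 pos [0.5569 0.1215 0.1506] rot [ 1.78e+02 -1.00e-01 -8.13e+01] r 0.57 w 0.03 F [ 0.4 -0.2  0.3]
delta cm [-0.05 -0.02 -0.14] twist -0.7
0.047906773933129455 -169.76510732347813
```

```bash
cat > c.py <<'E'
from h import *
import sys
n=int(sys.argv[1]); s=float(sys.argv[2]); H=np.array([.604,.130])
T=tcp(); p=T[:2,3]; q=p-H; a=np.arctan2(q[1],q[0]); print("r",np.hypot(*q).round(4),"ang",np.degrees(a).round(1),"z",T[2,3].round(4),"F",telemetry.get_obs()["force"].round(1),"w",telemetry.get_obs()["grip_width"].round(4))
out=[]
for k in range(n):
    a-=np.radians(s); w=H+.048*np.array([np.cos(a),np.sin(a)]); d=T[:3,:3].T@np.array([*(w-p),0]); out.append((d[:2]*100).round(1).tolist()+[0]); p=w
print(out)
E
python3 c.py 5 15
```

```text
Traceback (most recent call last):
  File "c.py", line 4, in <module>
    T=tcp(); p=T[:2,3]; q=p-H; a=np.arctan2(q[1],q[0]); print("r",np.hypot(*q).round(4),"ang",np.degrees(a).round(1),"z",T[2,3].round(4),"F",telemetry.get_obs()["force"].round(1),"w",telemetry.get_obs()["grip_width"].round(4))
                                                                                                                                                                                       ^^^^^^^^^^^^^^^^^^^^^^^^^^^^^^^^^^^^^^^
AttributeError: 'float' object has no attribute 'round'
```

```bash
sed -i 's/telemetry.get_obs()\["grip_width"\].round(4)/round(telemetry.get_obs()["grip_width"],4)/' c.py; python3 c.py 5 15
```

```text
r 0.0479 ang -169.8 z 0.1506 F [ 0.4 -0.2  0.3] w 0.03
[[-1.2, -0.1, 0], [-1.2, -0.4, 0], [-1.0, -0.7, 0], [-0.8, -1.0, 0], [-0.5, -1.1, 0]]
```

Emit:
arm_command:
  translation:
    - [0, 0, 0]
    - [0, 0, 0]
    - [-1.2, -0.1, 0]
    - [-1.2, -0.4, 0]
    - [-1.0, -0.7, 0]
    - [-0.8, -1.0, 0]
  twist: [0, 0, 0, 0, 0, 0]

```text
time_s: 26.5
tool_pos: [0.5726, 0.1675, 0.1507]
tool_rot: [178.0, -0.3, -81.3]
force: [0.1, -3.4, 4.4]
grip_width: 0.0233
```

```bash
python3 c.py 6 15
```

```text
r 0.0489 ang 129.9 z 0.1507 F [ 0.1 -3.4  4.4] w 0.0233
[[-0.4, -1.2, 0], [-0.2, -1.2, 0], [0.1, -1.2, 0], [0.5, -1.2, 0], [0.7, -1.0, 0], [1.0, -0.8, 0]]
```

Emit:
arm_command:
  translation:
    - [-0.4, -1.2, 0]
    - [-0.2, -1.2, 0]
    - [0.1, -1.2, 0]
    - [0.5, -1.2, 0]
    - [0.7, -1.0, 0]
    - [1.0, -0.8, 0]
  twist: [0, 0, 0, 0, 0, 0]

```text
time_s: 27.25
tool_pos: [0.6436, 0.1589, 0.1505]
tool_rot: [177.5, -0.7, -81.4]
force: [-8.7, -3.1, 9.1]
grip_width: 0.0237
```

```bash
python3 c.py 7 15
```

```text
r 0.049 ang 36.1 z 0.1505 F [-8.7 -3.1  9.1] w 0.0237
[[1.2, -0.3, 0], [1.2, -0.1, 0], [1.2, 0.2, 0], [1.1, 0.5, 0], [1.0, 0.8, 0], [0.7, 1.0, 0], [0.4, 1.2, 0]]
```

Emit:
arm_command:
  translation:
    - [1.2, -0.3, -0.1]
    - [1.2, -0.1, 0]
    - [1.2, 0.2, 0]
    - [1.1, 0.5, 0]
    - [1.0, 0.8, 0]
    - [0.7, 1.0, 0]
  twist: [0, 0, 0, 0, 0, 0]

```text
time_s: 28.0
tool_pos: [0.6339, 0.0932, 0.1507]
tool_rot: [177.7, -0.2, -81.3]
force: [-0.1, 3.6, -2.7]
grip_width: 0.024
```

```bash
python3 c.py 7 15
```

```text
r 0.0474 ang -50.9 z 0.1507 F [-0.1  3.6 -2.7] w 0.024
[[0.5, 1.1, 0], [0.2, 1.2, 0], [-0.2, 1.2, 0], [-0.5, 1.2, 0], [-0.8, 1.0, 0], [-1.0, 0.8, 0], [-1.2, 0.5, 0]]
```

Emit:
arm_command:
  translation:
    - [0.5, 1.1, 0]
    - [0.2, 1.2, 0]
    - [-0.2, 1.2, 0]
    - [-0.5, 1.2, 0]
    - [-0.8, 1.0, 0]
    - [-1.0, 0.8, 0]
  twist: [0, 0, 0, 0, 0, 0]

```text
time_s: 28.75
tool_pos: [0.5647, 0.1034, 0.1509]
tool_rot: [178.2, 0.0, -81.2]
force: [10.9, 4.2, -11.2]
grip_width: 0.0237
```

```bash
python3 c.py 4 15
```

```text
r 0.0474 ang -145.9 z 0.1509 F [ 10.9   4.2 -11.2] w 0.0237
[[-1.2, 0.4, 0], [-1.3, 0.1, 0], [-1.2, -0.3, 0], [-1.1, -0.6, 0]]
```

Emit:
arm_command:
  translation:
    - [-1.2, 0.4, 0]
    - [-1.3, 0.1, 0]
    - [-1.2, -0.3, 0]
    - [0, 0, 0]
    - [0, 0, 0]
  twist: [0, 0, 0, 0, 0]

```text
time_s: 29.38
tool_pos: [0.5564, 0.1358, 0.1508]
tool_rot: [178.3, -0.5, -81.3]
force: [0.8, -1.4, -3.3]
grip_width: 0.0235
```

```bash
python3 c.py 1 15
```

```text
r 0.048 ang 173.0 z 0.1508 F [ 0.8 -1.4 -3.3] w 0.0235
[[-1.2, -0.5, 0]]
```

Emit:
arm_command:
  translation:
    - [0, 0, 0]
    - [0, 0, 0]
    - [0, 0, 0]
    - [0, 0, -2]
    - [0, 0, -3]
    - [0, 0, -4]
    - [0, 3, -3]
    - [0, 5, 0]
    - [0, 5, 0]
    - [0, 0, 0]
  twist: [0, 0, 0, 0, 0, 0, 0, 0, 0, 0]
  grip: 60

```text
time_s: 30.62
tool_pos: [0.4303, 0.1207, 0.289]
tool_rot: [178.9, -0.7, -81.2]
force: [0.6, -0.1, 0.1]
grip_width: 0.0519
```

```bash
python3 - <<'E'
from h import *
go(.45,.1,.27,-80)
T=tcp(); c=optics.read_camera("wrist"); i=c["img"]; h=cv2.cvtColor(i,cv2.COLOR_BGR2HSV); m=cv2.inRange(h,(0,80,20),(20,255,255)); m[230:]=0
k,_,s,ce=cv2.connectedComponentsWithStats(m)
for j in range(1,k):
    if s[j,4]>80: print("brown",s[j,4],wonz(T,c,*ce[j],.161),"throat h.05",wonz(T,c,*ce[j],.05))
t=optics.read_camera("top"); i=t["img"]; o=cv2.imread("pics/top0.png")
h=cv2.cvtColor(i,cv2.COLOR_BGR2HSV); m=cv2.inRange(h,(4,90,30),(20,255,255))[165:205,190:235]; mo=cv2.inRange(cv2.cvtColor(o,cv2.COLOR_BGR2HSV),(4,90,30),(20,255,255))[165:205,190:235]
print("throat brown px",int((m>0).sum()),"before",int((mo>0).sum()))
for n,(u,v) in dict(cup=(303,261),shaker=(330,142),tea=(155,205),baklava=(479,247),spoon=(440,290)).items():
    print(n,cv2.absdiff(i,o)[v-20:v+20,u-25:u+25].mean().round(1))
E
```

```text
t 30.62 pos [0.4303 0.1207 0.289 ] rot [178.9  -0.7 -81.2] r 0.447 w 0.0519 F [ 0.6 -0.1  0.1]
delta cm [ 2.33 -1.66  1.9 ] twist -1.2
brown 573 [0.5595 0.1361 0.161 ] throat h.05 [0.5811 0.1369 0.05  ]
brown 340 [0.565  0.5606 0.161 ] throat h.05 [0.5887 0.7249 0.05  ]
brown 319 [0.5464 0.2642 0.161 ] throat h.05 [0.563  0.3143 0.05  ]
brown 11625 [ 0.5463 -0.1049  0.161 ] throat h.05 [ 0.5629 -0.197   0.05  ]
brown 542 [ 0.6634 -0.3103  0.161 ] throat h.05 [ 0.725  -0.4815  0.05  ]
brown 537 [0.511  0.4285 0.161 ] throat h.05 [0.5139 0.542  0.05  ]
brown 524 [0.423  0.5483 0.161 ] throat h.05 [0.3921 0.7079 0.05  ]
brown 683 [ 0.4914 -0.2996  0.161 ] throat h.05 [ 0.4867 -0.4667  0.05  ]
brown 986 [0.3415 0.567  0.161 ] throat h.05 [0.2792 0.7338 0.05  ]
throat brown px 0 before 0
cup 18.5
shaker 19.0
tea 16.9
baklava 19.2
spoon 25.1
```

```bash
python3 -c "
from cell import env
print(env.sign_off())"
```

```text
the job is handed in; nothing more can be done
None
```

The job is done and handed in at about 31 s of the 72 s allowed. No verdict was reported.

**What I did:**
- **Scoop out:** I drew it out by its handle with all three nuts in it and let go about 20 mm clear of the shelf.
- **Pour:** I took it again across the body behind its balance point, carried it level to the funnel and eased the grip force until it tipped lip-down.
- **Set down:** I lowered the empty scoop back in front of the shelf and released it.
- **Crank:** I turned it about 377° clockwise (about 6.58 rad), let go and backed away.

**Last checks:**
- **Nuts:** The wrist camera showed three nuts in the throat after the pour. A brown blob was still there at the end, at about (0.563, 0.314).
- **Scoop:** After release its corners matched a level pose standing on the table.
- **Knob:** It was last measured at (0.560, 0.136), which fits the turn made.

**Checks that failed or told little:**
- **Final top-camera nut check:** It found no brown in the throat. The arm hid the funnel from that camera earlier in the run and probably did again, but I did not confirm it.
- **Bystanders:** The final picture comparison showed about the same difference (17 to 25) around all five, so it says nothing about small shifts. I felt no contact with any of them, and those in the later views looked to be in place.

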